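# Prove the emergency stop, release it and reset

## Robot

A 6-joint arm with a two-finger parallel gripper is mounted at the origin on a cart in front of the work surface, level with it; the furniture and walls round the work are solid. World frame = base frame: x ahead of the robot, y to its left, z up, the work surface at z = 0. Lengths are in m, angles in rad, forces in N, time in s.
With the tool pointing down it reaches from about 0.25 to 0.725 m from the base axis. Payload 4 kg.
Tool frame: the origin (TCP) lies midway between the tips of the shut fingers; the grasp point (between the pads) lies 19 mm behind it; z points along the fingers, y is the line along which they close (so a half turn about z gives the same grasp; the last joint's range is limited). The gripper opens to 85 mm and grips with 20 to 120 N. Pads are 22 mm wide; open, the fingers measure 114 mm over their backs; the gripper's body (76 mm by 85 mm) begins 54 mm behind the grasp point. The pads swing forward as they close: fully open they stand 13 mm farther back than shut.
Start: joints at [-1.323, 0.241, 0.005, 1.335, 0, 1.571], TCP at [0.123, -0.485, 0.231] pointing down, gripper open.
Joint ranges: [-2.72, 2.72], [-1.05, 1.87], [-1.09, 1.28], [-1.99, 2.15], [-1.42, 1.44], [-3.14, 3.14]. Speed limits (rad/s): [2.79, 2.79, 3.14, 3.14, 3.14, 3.14].

## Interface

Orientations are given as a unit quaternion [x, y, z, w].
In Python, from workcell import bot gives the robot as it stands.
- The arm moves only by the tool move_arm, never from a script. Its argument "motion" is a list of rows, each an object of numbers: "x", "y", "z": the shift along the tool's x, y, z in cm; "yaw": the turn about the tool's z in degrees. A call has 1 to 20 rows; each row is the pose to reach, as a shift and turn from the pose commanded when the call began, along the tool's axes at that moment; what a row does not reach only later rows make up. A row lasts 1/8 s, in which the tool goes at most 62.5 mm and 10.7 degrees, less where a joint would pass 70% of its speed; a pose out of reach is approached as far as the arm can. A call with a gripper value outside its range is refused whole. "gripper" is the opening, from -1 (shut) to 1 (fully open), set as the call begins (left out, the last holds). The fingers move at their own pace and stop on an object; the grip force is fixed at half the most. Time passes only in rows, so rows that repeat a pose let the fingers close. It gives the time, the measured TCP pose, the force, the opening and the grip force at its end, in the units of the state.
- bot.get_obs(): the state, without advancing time (a new reading comes with each control period).
- bot.camera(name): name is "scene" or "side" or "wrist"; returns the picture (420x560x3 uint8, blue, green, red); there is no depth.
- bot.camera_model(name): a dict with "K" (3x3 intrinsics, pixels), "dist" ([k1, k2, p1, p2, k3] as OpenCV has them; the pictures are not rectified), "world_from_camera" (4x4, takes a point from camera to world coordinates). Camera axes: x right, y down, z forward; pixel columns grow to the right and rows downward; lengths in m; the calibration is good to about 2 mm. A picture is of the moment at which its call begins: read the wrist's pose just before it. camera_model takes no time and is no camera call; for the wrist camera it gives the pose at the moment of the call.
- bot.job_done(): hands the job in; it is judged then, once.
Trained networks look in the newest picture that a camera, given by its name, has taken for a name from the list of things; names that differ only in an ending like _2 or _b are one class to them, and where a whole thing is asked for, a point or a joint stands for the part that bears it (a point fixed in the world has none). Each returns a list of dicts, best first, with "score" (0 to 1); they miss things now and then, are a little off and sometimes report something else, mostly with a low value. They report only what shows in the picture. A call takes as long as a camera call.
- bot.cut_out(camera, name): "mask" (420x560 bool, what is visible of it) and "centre" ([row, column] in pixels, amid what is visible of it).
The state is a dict: "clock": time; "joint_pos": joint angles; "joint_vel": joint speeds; "tau": joint torques, N m; "eef_pos": TCP position; "tool_rot": TCP orientation; "ft_force": force on the tool from outside, world axes, zero at the start; "ft_torque": the same for the moment, N m; "grip_width": finger opening in m; "grasp_force": force on a finger pad.
Only numpy, scipy, OpenCV 4.12 (cv2) and the standard library are available. Lean on these libraries where they do the work, as an engineer would, in place of code of your own. Each camera call takes 0.05 s, during which the arm holds its last target. There are 200 camera calls.

## Task

Do the daily check of the shaker's emergency stop. Press the big red mushroom button on the yellow-topped station right in until it latches, and take the hand off to see that it stays down by itself; then push its raised grip round clockwise (seen from above) with the fingertips until the button springs back out, and last press the blue reset button on the grey control box right in and let it come back up. Only press and push, never pinch the red button's grip from both sides; do not press the green start button, and leave the stopper, timer, beaker and vial standing where they are.

Things in the scene. Friction and masses are not known exactly. Their poses are not given: they have to be found in the camera images.
- stop_station: Emergency-stop station screwed to the bench: grey box with yellow lid, 86 x 86 mm, lid top 62 mm above the bench, a 13 mm ear 5 mm high on its two x sides, a black collar (52 mm across, 7 mm high) on the lid, the red mushroom button in its middle. Origin: centre of the underside, z up. It cannot move; turned up to 0.5 rad, left or right in front of the robot.
- stop_top (a point): Middle of the top of the red button's raised straight grip; 110 mm above the bench with the button out, 103 mm latched. Moves and turns with the button: z up, y along the grip, x across. The grip is 52 mm long, 15 mm wide, 16 mm high above the disc; its middle ridge (9 mm wide, 48 mm long) stands 3 mm higher than the cheeks beside it, so a press from above meets the ridge alone.
- stop_disc (a point): Centre of the nearly flat top of the red button's disc (60 mm across, 14 mm thick, white clockwise arrows on it), 16 mm below stop_top and turning with it; the grip rises from here. 94 mm above the bench with the button out, 87 mm when latched.
- stop_plunger (a joint): How far the red button is pressed in (m): 0 out, about 0.0066 latched, 0.0085 hard end. It latches once pressed past about 0.007; the press takes 6 N at first and up to about 12 N. When unlatched its spring drives it back to 0 in well under a second.
- stop_twist (a joint): Turn of the red button (rad): 0 at rest, grows clockwise seen from above to a stop at 1.05; no other way. A spring (0.03 to 0.08 N m) turns it back. When latched, turning past about 0.75 frees the latch and the button rises 7 mm: so push the grip with the fingertips 8 to 11 mm above the latched disc, that is 5 to 8 mm below the grip's top.
- grip_push_faces: The two diagonally opposite cheeks of the red grip, each 26 mm long and 13 mm high above the disc, that are pushed to turn the button clockwise: on the grip's -x side at its +y end and on its +x side at its -y end (axes of stop_top). Origin: on the button's axis, 30 mm below stop_top.
- grip_back_faces: The other two cheeks, behind the pushed ones: +x side at the +y end and -x side at the -y end. Origin as for grip_push_faces. Pressing on both pairs of cheeks at once counts as pinching.
- control_box: Grey control box screwed to the bench, 80 x 164 mm, lid top 50 mm above the bench, the same ears on its x sides, an orange pilot lens 7 mm high between the buttons towards +x. Origin: centre of the underside; z up, y along the 164 mm. Green start button at y = +42 mm, blue reset button at y = -42 mm. It cannot move; turned up to 0.35 rad, on the side where the stop station is not.
- reset_button_top (a point): Centre of the top of the blue reset button, 26 mm across, 72 mm above the bench when out; its black housing, 42 mm across, ends 10 mm lower.
- reset_button (a joint): How far the blue reset button is pressed (m): 0 out, 0.006 fully in (5 N); it springs back.
- start_button_top (a point): Centre of the top of the green start button, like the reset button. Not to be pressed.
- start_button (a joint): How far the green start button is pressed (m): 0 out, 0.006 fully in; light spring.
- red_stopper: Loose red rubber stopper, 28 mm across and 27 mm high, standing between the two boxes. Origin: centre of the underside.
- bench_timer: Loose white bench timer, 66 x 62 x 19 mm, lying on the bench beyond the right-hand box. Origin: centre of the underside.
- small_beaker: Loose empty glass beaker, 54 mm across and 70 mm high, to the left of the left-hand box. Origin: centre of the underside.
- brown_vial: Loose brown glass vial, 42 mm across and 87 mm high, to the right of the right-hand box. Origin: centre of the underside.

How it is judged:
On the way, in this order (a step that is already met when the one before it is completed fails the run):
1. the red button is latched in and stays down with nothing touching it (value of joint stop_plunger above 0.0055 m and contact force between each of the fingers, the arm and stop_station below 0.3 N), for 0.3 s.
2. twisted, the red button has sprung back out (value of joint stop_plunger below 0.0015 m), for 0.2 s.
3. the blue reset button is pressed in, with the red button out (value of joint reset_button above 0.0045 m and value of joint stop_plunger below 0.0015 m), for 0.1 s.
At the end, for the whole second after the job is handed in: The red button is out (pressed less than 1.5 mm) and turned back to rest (within 0.1 rad), the blue reset and the green start buttons are up (within 1 mm), and the loose things are at rest (value of joint stop_plunger below 0.0015 m and value of joint stop_twist below 0.1 rad and value of joint each of reset_button, start_button below 0.001 m and linear speed of each of bench_timer, red_stopper, small_beaker, brown_vial below 0.02 m/s); the robot touches nothing.
It fails at once if the green start button is pressed more than 2 mm (value of joint start_button above 0.002 m).
It fails at once if the red grip is pinched (more than 1.5 N on its pushed and its back cheeks at once) (contact force between the fingers and grip_push_faces above 1.5 N and contact force between the fingers and grip_back_faces above 1.5 N).
It fails at once if the stopper, timer, beaker or vial is moved more than 20 mm, lifted or tipped (distance of any of bench_timer, red_stopper, small_beaker, brown_vial from where it was at the start of the episode above 0.02 m or angle between any of bench_timer, red_stopper, small_beaker, brown_vial's own z axis and vertical above 0.3 rad).
It also fails if it takes over 58 s, if anything falls off the work surface, if the arm or the gripper's body presses on something with over 40 N, if the wrist force passes 120 N, or if a joint passes its speed limit or range.

## Working session

There is one attempt and no reset: what is moved stays moved. The work goes in short steps, Python scripts to look and compute and a tool call to move; the robot and the scene stay as the last step left them, time stands still between calls to the robot, and variables do not carry over. Pictures are saved under pics/ and viewed, at most 10 in all, crops included, and the job is handed in when it is done.

Besides the shell and the picture viewer there is one more tool, called after ">>>" as a command line: name --argument value ..., lists and objects as JSON in quotes. move_arm: Moves the arm, as the interface text tells. Its arguments: {"type":"object","properties":{"motion":{"type":"array"},"gripper":{"type":"number"}},"required":["motion"]}

```bash
mkdir -p pics; cat > h.py <<'E'
import numpy as np, cv2
from workcell import bot
def ray(cam,px):
    m=bot.camera_model(cam); K=np.array(m["K"],float); d=np.array(m["dist"],float)
    u=cv2.undistortPoints(np.array([[px]],float),K,d)[0,0]
    T=np.array(m["world_from_camera"]); return T[:3,3],T[:3,:3]@np.array([u[0],u[1],1.])
def atz(cam,px,z):
    o,r=ray(cam,px); return o+r*(z-o[2])/r[2]
def proj(cam,P):
    m=bot.camera_model(cam); T=np.linalg.inv(np.array(m["world_from_camera"]))
    p,_=cv2.projectPoints(np.array(P,float).reshape(-1,3),cv2.Rodrigues(T[:3,:3])[0],T[:3,3],np.array(m["K"],float),np.array(m["dist"],float)); return p[:,0]
E
python3 - <<'E'
from h import *
o=bot.get_obs(); print(o["clock"],o["eef_pos"],o["tool_rot"])
a=[]
for c in ["scene","side"]:
    im=bot.camera(c); cv2.imwrite(f"pics/{c}0.png",im)
    for n,z in [("stop_disc",.094),("stop_station",.03),("reset_button_top",.072),("start_button_top",.072),("control_box",.05),("red_stopper",.013)]:
        for r in bot.cut_out(c,n)[:2]:
            q=r["centre"]; print(c,n,round(r["score"],2),np.round(q),atz(c,[q[1],q[0]],z).round(3),r["mask"].sum())
E
```

```text
0.0 [ 0.12246629 -0.48411251  0.23040369] [ 9.92338144e-01  1.23547129e-01 -1.19256181e-04 -1.04863418e-03]
scene stop_disc 0.54 [205. 335.] [ 0.437 -0.227  0.094] 141
scene stop_station 0.93 [221. 334.] [ 0.443 -0.238  0.03 ] 826
scene stop_station 0.25 [204. 336.] [ 0.517 -0.375  0.03 ] 143
scene reset_button_top 0.41 [244. 269.] [0.464 0.089 0.072] 21
scene control_box 0.91 [260. 256.] [0.458 0.157 0.05 ] 1656
scene red_stopper 0.46 [241. 300.] [ 0.469 -0.076  0.013] 59
scene red_stopper 0.18 [206. 334.] [ 0.533 -0.383  0.013] 140
side stop_disc 0.61 [193. 323.] [ 0.448 -0.25   0.094] 208
side stop_station 0.67 [207. 322.] [ 0.452 -0.266  0.03 ] 1129
side reset_button_top 0.6 [273. 273.] [0.467 0.081 0.072] 86
side start_button_top 0.67 [291. 248.] [0.497 0.159 0.072] 92
side control_box 0.69 [299. 260.] [0.47  0.154 0.05 ] 2433
side red_stopper 0.49 [248. 296.] [ 0.466 -0.083  0.013] 117
```

View pics/scene0.png

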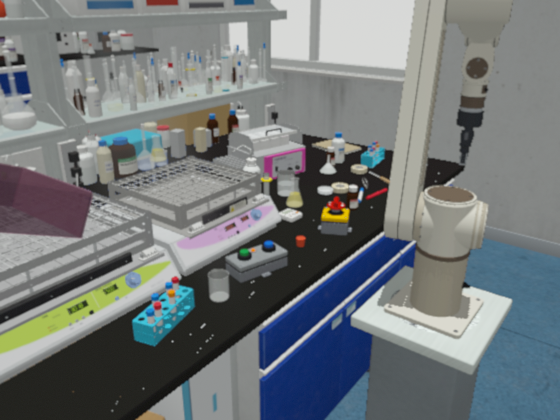

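View pics/side0.png

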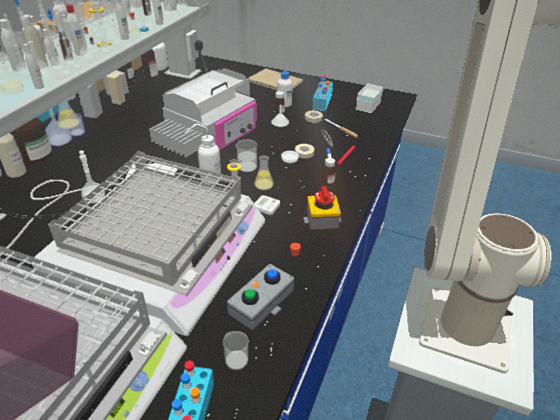

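The pictures show the station on the right (side px 323,205) and the control box on the left (green 250,295; blue 272,273). The two cameras agree to about 2 cm, so next is a close look with the wrist camera.

```bash
cat >> h.py <<'E'
from scipy.spatial.transform import Rotation as R
def tool():
    o=bot.get_obs(); return np.array(o["eef_pos"]),R.from_quat(o["tool_rot"]).as_matrix()
def to(P,head=None):
    "shift (cm) and yaw (deg) to bring TCP to P with tool x at heading head(rad)"
    p,M=tool(); s=M.T@(np.array(P)-p)*100; h=np.arctan2(M[1,0],M[0,0])
    y=None if head is None else np.degrees((h-head+np.pi)%(2*np.pi)-np.pi)
    print("shift",s.round(2),"yaw",y,"head now",h.round(4))
E
python3 - <<'E'
from h import *
p,M=tool(); T=np.array(bot.camera_model("wrist")["world_from_camera"])
print((M.T@(T[:3,3]-p)).round(3)); print((M.T@T[:3,:3]).round(2)); print(bot.camera_model("wrist")["K"])
to([.40,-.24,.26],0)
E
```

```text
[ 0.086  0.001 -0.142]
[[ 0.   -0.95 -0.33]
 [ 1.    0.    0.  ]
 [-0.   -0.33  0.95]]
[[337.84803716   0.         279.77832299]
 [  0.         337.84803716 211.1799364 ]
 [  0.           0.           1.        ]]
shift [ 32.89 -16.92  -2.87] yaw 14.195986813029329 head now 0.2478
```

>>> move_arm --motion '[{"x": 4.7, "y": -2.4, "z": -0.4, "yaw": 2}, {"x": 9.4, "y": -4.8, "z": -0.8, "yaw": 4}, {"x": 14.1, "y": -7.2, "z": -1.2, "yaw": 6}, {"x": 18.8, "y": -9.6, "z": -1.6, "yaw": 8}, {"x": 23.5, "y": -12, "z": -2, "yaw": 10}, {"x": 28.2, "y": -14.5, "z": -2.4, "yaw": 12}, {"x": 32.9, "y": -16.9, "z": -2.9, "yaw": 14.2}, {"x": 32.9, "y": -16.9, "z": -2.9, "yaw": 14.2}, {"x": 32.9, "y": -16.9, "z": -2.9, "yaw": 14.2}, {"x": 32.9, "y": -16.9, "z": -2.9, "yaw": 14.2}]' --gripper -1

```text
clock: 1.95
eef_pos: [0.3993, -0.2409, 0.2602]
tool_rot: [1.0, -0.001, -0.0, 0.0]
ft_force: [-0.4, 0.6, 0.3]
grip_width: 0.0
grasp_force: 0.0
```

```bash
python3 - <<'E'
from h import *
o=bot.get_obs(); print(o["clock"],o["eef_pos"],o["joint_pos"])
c="wrist"; im=bot.camera(c); cv2.imwrite("pics/w0.png",im)
for n,z in [("stop_disc",.1),("stop_top",.11),("stop_station",.062)]:
    for r in bot.cut_out(c,n)[:2]:
        q=r["centre"]; print(n,round(r["score"],2),np.round(q),atz(c,[q[1],q[0]],z).round(4),r["mask"].sum())
E
```

```text
1.95 [ 0.3992539  -0.24094007  0.26020064] [-5.42815662e-01  1.62884334e-01 -1.75515783e-02  1.39074552e+00
 -2.39181050e-04  2.60058192e+00]
stop_disc 0.9 [141. 284.] [ 0.4466 -0.2453  0.1   ] 3259
stop_top 0.66 [143. 285.] [ 0.4467 -0.2461  0.11  ] 3228
stop_station 0.56 [135. 282.] [ 0.4477 -0.2443  0.062 ] 7596
```

View pics/w0.png

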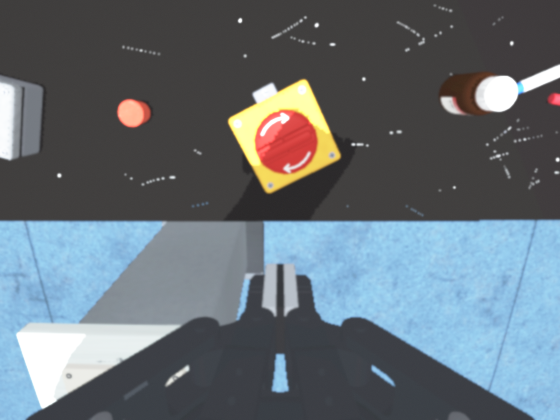

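The wrist picture shows the button at (285,141), with the grip running from lower left to upper right at about 28° in the image. The ear is at (265,93) and the vial at about (480,92).

```bash
python3 - <<'E'
from h import *
c="wrist"; im=cv2.imread("pics/w0.png").astype(int)
b,g,r=im[...,0],im[...,1],im[...,2]
roi=np.zeros(b.shape,bool); roi[70:205,215:355]=1
yel=roi&(r>130)&(g>100)&(b<90); red=roi&(r>100)&(g<70)
def pts(m,z):
    ys,xs=np.nonzero(m); return np.array([atz(c,[x,y],z)[:2] for x,y in zip(xs,ys)],np.float32)
rect=cv2.minAreaRect(pts(yel,.062)*1000); print("lid",rect)
P=pts(red,.094)*1000; (cc,rad)=cv2.minEnclosingCircle(P); print("red",P.mean(0),cc,rad)
crop=cv2.imread("pics/w0.png")[75:200,220:350]; cv2.imwrite("pics/w0c.png",cv2.resize(crop,None,fx=4.5,fy=4.5,interpolation=cv2.INTER_CUBIC))
to([.446,-.2455,.15],0.5)
E
```

```text
lid ((444.6534118652344, -246.42108154296875), (86.94052124023438, 87.49665832519531), 26.685739517211914)
red [ 440.94678 -251.14369] (445.0104064941406, -246.62142944335938) 27.231679916381836
shift [ 4.65  0.45 11.03] yaw -28.759115007500515 head now -0.0019
```

View pics/w0c.png

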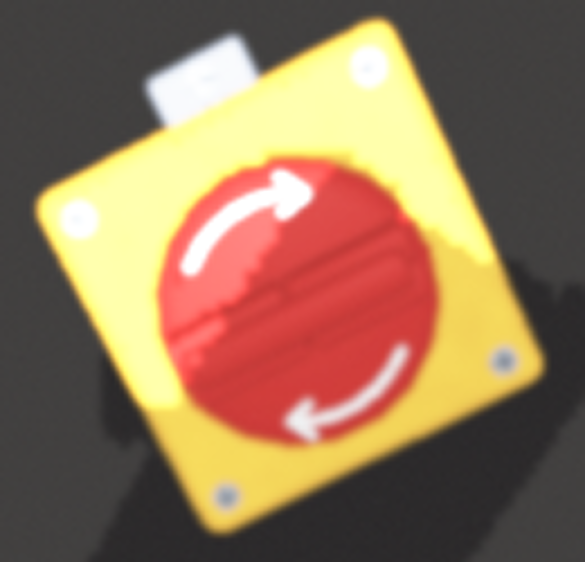

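>>> move_arm --motion '[{"x": 0.6, "y": 0, "z": 1, "yaw": -10}, {"x": 1.2, "y": 0.1, "z": 2, "yaw": -20}, {"x": 1.8, "y": 0.2, "z": 3, "yaw": -30}, {"x": 2.4, "y": 0.3, "z": 4, "yaw": -40}, {"x": 3, "y": 0.4, "z": 5, "yaw": -50}, {"x": 3.6, "y": 0.5, "z": 6, "yaw": -60}, {"x": 4.2, "y": 0.5, "z": 7, "yaw": -70}, {"x": 4.6, "y": 0.55, "z": 8, "yaw": -80}, {"x": 4.6, "y": 0.55, "z": 9, "yaw": -90}, {"x": 4.6, "y": 0.55, "z": 10, "yaw": -100}, {"x": 4.6, "y": 0.55, "z": 11, "yaw": -110}, {"x": 4.6, "y": 0.55, "z": 12, "yaw": -116.7}, {"x": 4.6, "y": 0.55, "z": 12.5, "yaw": -116.7}, {"x": 4.6, "y": 0.55, "z": 12.5, "yaw": -116.7}, {"x": 4.6, "y": 0.55, "z": 12.5, "yaw": -116.7}]'

```text
clock: 4.03
eef_pos: [0.4463, -0.246, 0.1358]
tool_rot: [0.525, 0.851, 0.0, 0.0]
ft_force: [0.4, -0.0, 0.8]
grip_width: 0.0
grasp_force: 0.0
```

```bash
python3 - <<'E'
from h import *
to([.4447,-.2464,.110],np.radians(116.7)); print(bot.get_obs()["ft_force"],bot.get_obs()["joint_pos"][5])
cv2.imwrite("pics/w1.png",bot.camera("wrist"))
E
```

```text
shift [ 0.04 -0.17  2.58] yaw -0.0677014636702324 head now 2.0356
[ 0.36529219 -0.00651271  0.75430867] 0.6022724997868941
```

View pics/w1.png

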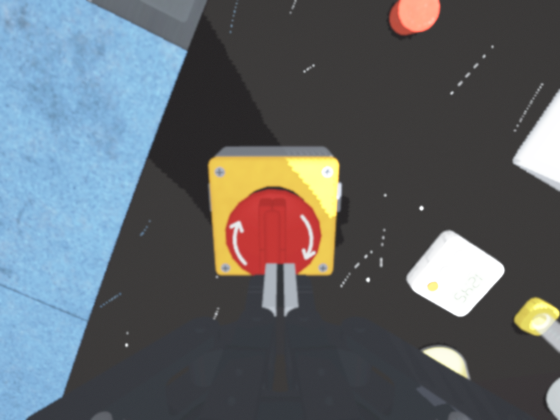

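The button is centred at column 274 and the shut fingers at 280, so I shift tool y by about -3 mm and press.

>>> move_arm --motion '[{"x": 0, "y": -0.3, "z": 1}, {"x": 0, "y": -0.3, "z": 2}, {"x": 0, "y": -0.3, "z": 2.6}, {"x": 0, "y": -0.3, "z": 3}, {"x": 0, "y": -0.3, "z": 3.3}, {"x": 0, "y": -0.3, "z": 3.4}, {"x": 0, "y": -0.3, "z": 3.4}]' --gripper -1

```text
invalid input at $.motion[0]: expected keys x, y, z, yaw
```

>>> move_arm --motion '[{"x": 0, "y": -0.3, "z": 1, "yaw": 0}, {"x": 0, "y": -0.3, "z": 2, "yaw": 0}, {"x": 0, "y": -0.3, "z": 2.6, "yaw": 0}, {"x": 0, "y": -0.3, "z": 3, "yaw": 0}, {"x": 0, "y": -0.3, "z": 3.3, "yaw": 0}, {"x": 0, "y": -0.3, "z": 3.4, "yaw": 0}, {"x": 0, "y": -0.3, "z": 3.4, "yaw": 0}]' --gripper -1

```text
clock: 4.95
eef_pos: [0.443, -0.2468, 0.1019]
tool_rot: [0.525, 0.851, -0.0, -0.0]
ft_force: [-2.5, 1.7, 8.5]
grip_width: 0.0003
grasp_force: 4.1
```

>>> move_arm --motion '[{"x": 0, "y": 0, "z": 0.1, "yaw": 0}, {"x": 0, "y": 0, "z": 0.15, "yaw": 0}]'

```text
clock: 5.2
eef_pos: [0.4431, -0.2469, 0.1014]
tool_rot: [0.525, 0.851, -0.0, 0.0]
ft_force: [-5.2, 2.3, 15.6]
grip_width: 0.0002
grasp_force: 8.1
```

>>> move_arm --motion '[{"x": 0, "y": 0, "z": -0.5, "yaw": 0}, {"x": 0, "y": 0, "z": -1.5, "yaw": 0}, {"x": 0, "y": 0, "z": -2.5, "yaw": 0}, {"x": 0, "y": 0, "z": -3.5, "yaw": 0}, {"x": 0, "y": 0, "z": -3.5, "yaw": 0}, {"x": 0, "y": 0, "z": -3.5, "yaw": 0}, {"x": 0, "y": 0, "z": -3.5, "yaw": 0}, {"x": 0, "y": 0, "z": -3.5, "yaw": 0}]' --gripper -0.25

```text
clock: 6.2
eef_pos: [0.4432, -0.2469, 0.1344]
tool_rot: [0.525, 0.851, -0.0, -0.0]
ft_force: [0.6, 0.3, -0.2]
grip_width: 0.0324
grasp_force: 0.0
```

```bash
python3 - <<'E'
from h import *
o=bot.get_obs(); print(o["clock"],o["eef_pos"],o["grip_width"],o["ft_force"])
c="wrist"; im=bot.camera(c); cv2.imwrite("pics/w2.png",im)
for n,z in [("stop_disc",.09)]:
    for r in bot.cut_out(c,n)[:1]: print(r["centre"],r["mask"].sum())
E
```

```text
6.2 [ 0.44323728 -0.24690888  0.13443432] 0.03241920312015254 [ 0.63348803  0.31606752 -0.22847805]
[232.6, 279.7] 6674
```

View pics/w2.png

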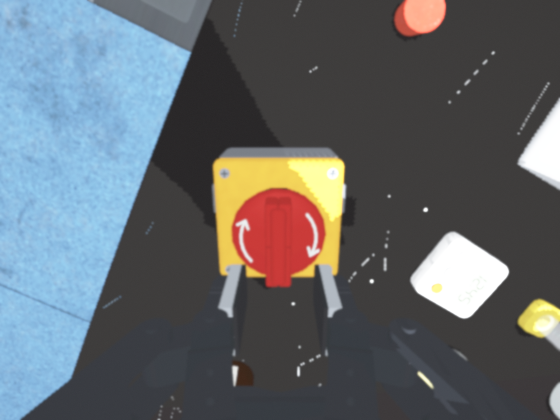

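The picture shows the button latched, with the grip centred at column 279 between the open fingers (232–330). Before going down I check the offset along tool x.

```bash
python3 - <<'E'
from h import *
im=cv2.imread("pics/w2.png").astype(int); c="wrist"
b,g,r=im[...,0],im[...,1],im[...,2]
roi=np.zeros(b.shape,bool); roi[140:295,190:365]=1
yel=roi&(r>130)&(g>100)&(b<90); yel[262:]=0
ys,xs=np.nonzero(yel); P=np.array([atz(c,[x,y],.062) for x,y in zip(xs,ys)])
p,M=tool(); Q=(P-p)@M*1000; print("lid x",np.percentile(Q[:,0],[.2,99.8]),"y",np.percentile(Q[:,1],[.3,99.7]))
red=roi&(r>100)&(g<70); red[:,:262]&=False|red[:,:262]
ys,xs=np.nonzero(red); P=np.array([atz(c,[x,y],.087) for x,y in zip(xs,ys)]); Q=(P-p)@M*1000
print("disc x max",Q[:,0].max(),"y",Q[:,1].min(),Q[:,1].max())
E
```

```text
Traceback (most recent call last):
  File "h.py", line 8, in atz
    o,r=ray(cam,px); return o+r*(z-o[2])/r[2]
        ~~~^^^^^^^^
  File "h.py", line 4, in ray
    m=bot.camera_model(cam); K=np.array(m["K"],float); d=np.array(m["dist"],float)
ValueError: time passes only in moves, steps and waits
```

```bash
python3 - <<'E'
from h import *
p,M=tool()
for px,z in [((279,188),.087),((233,232),.087),((325,232),.087),((279,158),.062),((279,276),.062),((279,198),.103),((279,286),.103)]:
    print(px,((atz("wrist",px,z)-p)@M*1000).round(1))
E
```

```text
(279, 188) [31.6  1.2 47.6]
(233, 232) [  4.  -26.8  47.5]
(325, 232) [ 4.  29.2 47.5]
(279, 158) [44.7  1.2 72.6]
(279, 276) [-40.9   1.2  72.5]
(279, 198) [30.4  1.3 31.6]
(279, 286) [-23.9   1.3  31.5]
```

>>> move_arm --motion '[{"x": 0.2, "y": 0.1, "z": 1.5, "yaw": 0}, {"x": 0.2, "y": 0.1, "z": 3, "yaw": 0}, {"x": 0.2, "y": 0.1, "z": 3.8, "yaw": 0}, {"x": 0.2, "y": 0.1, "z": 3.85, "yaw": 0}, {"x": 0.2, "y": 0.1, "z": 3.85, "yaw": 8}, {"x": 0.2, "y": 0.1, "z": 3.85, "yaw": 16}, {"x": 0.2, "y": 0.1, "z": 3.85, "yaw": 24}, {"x": 0.2, "y": 0.1, "z": 3.85, "yaw": 32}, {"x": 0.2, "y": 0.1, "z": 3.85, "yaw": 40}, {"x": 0.2, "y": 0.1, "z": 3.85, "yaw": 48}, {"x": 0.2, "y": 0.1, "z": 3.85, "yaw": 48}]'

```text
clock: 7.68
eef_pos: [0.4429, -0.2458, 0.0967]
tool_rot: [0.825, 0.565, -0.001, 0.0]
ft_force: [-1.7, -1.8, 1.7]
grip_width: 0.0319
grasp_force: 1.7
```

```bash
python3 - <<'E'
from h import *
o=bot.get_obs(); print(o["ft_torque"])
cv2.imwrite("pics/w3.png",bot.camera("wrist"))
E
```

```text
[-0.57770759  0.64900137  0.10331305]
```

View pics/w3.png

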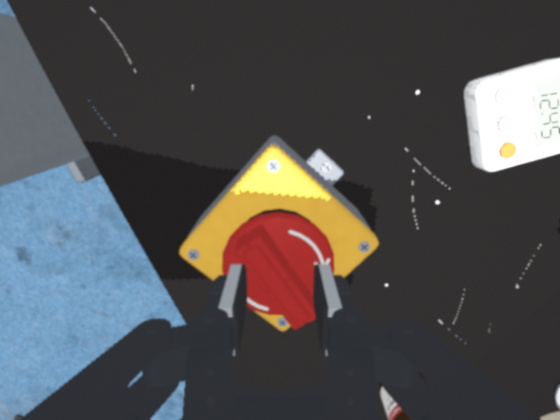

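The pads touch the grip and it has begun to turn, so I keep turning.

>>> move_arm --motion '[{"x": 0, "y": 0, "z": 0.1, "yaw": 6}, {"x": 0, "y": 0, "z": 0.1, "yaw": 12}, {"x": 0, "y": 0, "z": 0.1, "yaw": 18}, {"x": 0, "y": 0, "z": 0.1, "yaw": 24}, {"x": 0, "y": 0, "z": 0.1, "yaw": 30}, {"x": 0, "y": 0, "z": 0.1, "yaw": 36}, {"x": 0, "y": 0, "z": 0.1, "yaw": 40}, {"x": 0, "y": 0, "z": 0.1, "yaw": 40}, {"x": 0, "y": 0, "z": 0.1, "yaw": 40}]'

```text
clock: 8.85
eef_pos: [0.443, -0.2441, 0.0951]
tool_rot: [0.969, 0.249, -0.0, -0.001]
ft_force: [-3.5, 0.5, 0.7]
grip_width: 0.0324
grasp_force: 1.9
```

```bash
python3 - <<'E'
from h import *
o=bot.get_obs(); print(o["ft_torque"],o["clock"])
cv2.imwrite("pics/w4.png",bot.camera("wrist"))
E
```

```text
[0.29928855 0.65426775 0.07666328] 8.85
```

View pics/w4.png

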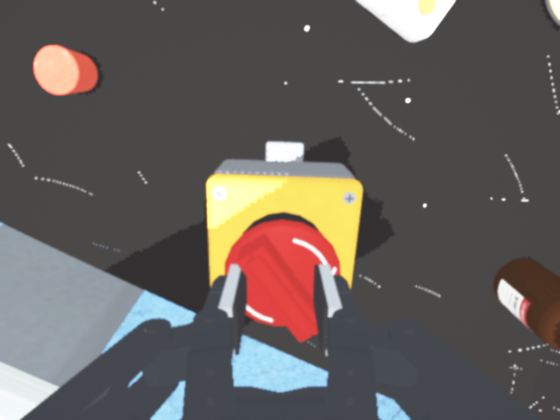

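>>> move_arm --motion '[{"x": 0, "y": 0, "z": -0.1, "yaw": 4}, {"x": 0, "y": 0, "z": -0.1, "yaw": 6}, {"x": 0, "y": 0, "z": -0.1, "yaw": 6}, {"x": 0, "y": 0, "z": -0.1, "yaw": 6}]'

```text
clock: 9.4
eef_pos: [0.4432, -0.2444, 0.096]
tool_rot: [0.98, 0.197, -0.0, -0.0]
ft_force: [-2.7, 2.3, -3.6]
grip_width: 0.0321
grasp_force: 2.1
```

>>> move_arm --motion '[{"x": 0, "y": 0, "z": 0, "yaw": -8}, {"x": 0, "y": 0, "z": 0, "yaw": -16}, {"x": 0, "y": 0, "z": 0, "yaw": -24}, {"x": 0, "y": 0, "z": 0, "yaw": -32}, {"x": 0, "y": 0, "z": 0, "yaw": -40}, {"x": 0, "y": 0, "z": 0, "yaw": -48}, {"x": 0, "y": 0, "z": 0, "yaw": -56}, {"x": 0, "y": 0, "z": 0, "yaw": -64}, {"x": 0, "y": 0, "z": 0, "yaw": -72}, {"x": 0, "y": 0, "z": 0, "yaw": -80}, {"x": 0, "y": 0, "z": 0, "yaw": -88}, {"x": 0, "y": 0, "z": 0, "yaw": -94}, {"x": 0, "y": 0, "z": 0, "yaw": -94}, {"x": 0, "y": 0, "z": -2, "yaw": -94}, {"x": 0, "y": 0, "z": -4, "yaw": -94}, {"x": 0, "y": 0, "z": -4, "yaw": -94}, {"x": 0, "y": 0, "z": -4, "yaw": -94}]'

```text
clock: 11.52
eef_pos: [0.4435, -0.2449, 0.136]
tool_rot: [0.525, 0.851, -0.0, 0.0]
ft_force: [-0.4, -0.7, -0.8]
grip_width: 0.0321
grasp_force: 0.0
```

```bash
python3 - <<'E'
from h import *
p,M=tool(); print(p)
im=bot.camera("wrist"); cv2.imwrite("pics/w5.png",im)
# heights from width of grip ridge/disc: compare predicted disc widths
m2=cv2.imread("pics/w2.png")
for n,a in [("latched",m2),("now",im)]:
    a=a.astype(int); red=(a[...,2]>100)&(a[...,1]<70); red[:140]=0; red[295:]=0; red[:,:190]=0; red[:,365:]=0
    red=cv2.morphologyEx(red.astype(np.uint8),cv2.MORPH_OPEN,np.ones((5,5)))
    ys,xs=np.nonzero(red); print(n,xs.min(),xs.max(),ys.min(),ys.max())
E
python3 - <<'E'
import cv2,numpy as np
a=cv2.imread("pics/w2.png")[130:330,180:380];b=cv2.imread("pics/w5.png")[130:330,180:380]
cv2.imwrite("pics/cmp.png",cv2.resize(np.hstack([a,b]),None,fx=2,fy=2))
E
```

```text
[ 0.44349576 -0.24485835  0.13595069]
latched 237 323 189 287
now 234 322 192 293
```

View pics/cmp.png

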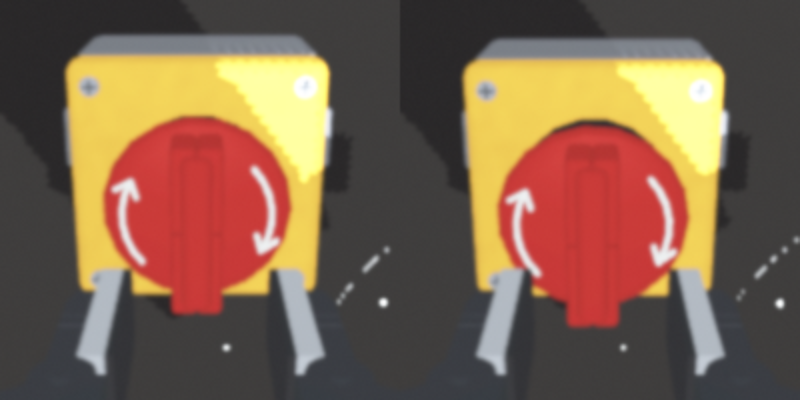

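Right half: the button has sprung out, since the black collar shows behind it and the red is larger, and it is turned back to rest. Next is the reset button.

```bash
python3 - <<'E'
from h import *
to([.465,.06,.22],np.pi/2)
E
```

```text
shift [26.25 15.62 -8.43] yaw 26.66335068625674 head now 2.0362
```

>>> move_arm --motion '[{"x": 0, "y": 0, "z": -4, "yaw": 0}, {"x": 3.3, "y": 2, "z": -8.4, "yaw": 3.5}, {"x": 7.3, "y": 4.4, "z": -8.4, "yaw": 7}, {"x": 11.3, "y": 6.8, "z": -8.4, "yaw": 11}, {"x": 15.3, "y": 9.2, "z": -8.4, "yaw": 15}, {"x": 19.3, "y": 11.6, "z": -8.4, "yaw": 19}, {"x": 23.3, "y": 14, "z": -8.4, "yaw": 23}, {"x": 26.3, "y": 15.6, "z": -8.4, "yaw": 26.7}, {"x": 26.3, "y": 15.6, "z": -8.4, "yaw": 26.7}, {"x": 26.3, "y": 15.6, "z": -8.4, "yaw": 26.7}]' --gripper -1

```text
clock: 12.82
eef_pos: [0.4643, 0.06, 0.2196]
tool_rot: [0.707, 0.707, -0.001, -0.0]
ft_force: [-0.4, -1.2, -0.3]
grip_width: -0.0
grasp_force: 0.0
```

```bash
python3 - <<'E'
from h import *
p,M=tool(); c="wrist"; cv2.imwrite("pics/w6.png",bot.camera(c)); print(p)
for n,z in [("reset_button_top",.072),("start_button_top",.072),("control_box",.05)]:
    for r in bot.cut_out(c,n)[:2]:
        q=r["centre"]; P=atz(c,[q[1],q[0]],z); print(n,round(r["score"],2),np.round(q),P.round(4),((P-p)@M*100).round(2),r["mask"].sum())
E
```

```text
[0.46428017 0.05995626 0.2195837 ]
reset_button_top 0.91 [169. 286.] [0.4715 0.0819 0.072 ] [ 2.2   0.74 14.76] 699
reset_button_top 0.51 [112. 300.] [0.4836 0.1299 0.072 ] [ 7.    1.96 14.75] 16542
start_button_top 0.67 [ 77. 315.] [0.4951 0.157  0.072 ] [ 9.71  3.11 14.75] 874
control_box 0.67 [114. 300.] [0.4852 0.127  0.05  ] [ 6.71  2.12 16.95] 16625
```

View pics/w6.png

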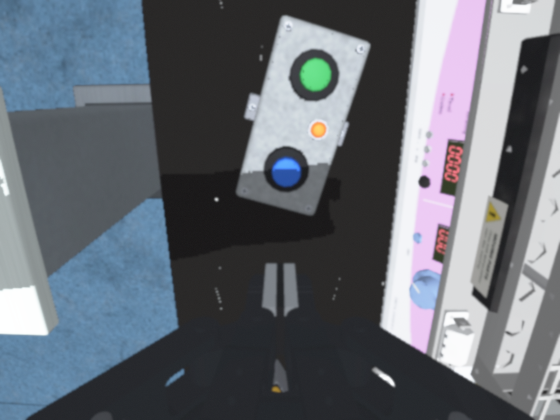

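Blue is at (286,170), green at (315,75). I go straight down onto the blue button.

>>> move_arm --motion '[{"x": 1.1, "y": 0.4, "z": 4, "yaw": 0}, {"x": 2.1, "y": 0.7, "z": 8, "yaw": 0}, {"x": 2.1, "y": 0.7, "z": 12, "yaw": 0}, {"x": 2.1, "y": 0.7, "z": 14, "yaw": 0}, {"x": 2.1, "y": 0.7, "z": 14.7, "yaw": 0}, {"x": 2.1, "y": 0.7, "z": 15.1, "yaw": 0}, {"x": 2.1, "y": 0.7, "z": 15.4, "yaw": 0}, {"x": 2.1, "y": 0.7, "z": 15.4, "yaw": 0}]'

```text
clock: 14.02
eef_pos: [0.472, 0.0809, 0.0671]
tool_rot: [0.707, 0.707, 0.0, 0.001]
ft_force: [-2.0, -2.4, 4.8]
grip_width: -0.0001
grasp_force: 2.1
```

>>> move_arm --motion '[{"x": 0, "y": 0, "z": 0.15, "yaw": 0}, {"x": 0, "y": 0, "z": 0.25, "yaw": 0}, {"x": 0, "y": 0, "z": 0.25, "yaw": 0}, {"x": 0, "y": 0, "z": 0.25, "yaw": 0}]'

```text
clock: 14.52
eef_pos: [0.4722, 0.081, 0.0659]
tool_rot: [0.707, 0.707, 0.001, 0.001]
ft_force: [-4.6, -2.9, 14.8]
grip_width: 0.0003
grasp_force: 7.8
```

The force rose to 15 N at the hard end, so the reset button is fully in. I lift off.

>>> move_arm --motion '[{"x": 0, "y": 0, "z": -1, "yaw": 0}, {"x": 0, "y": 0, "z": -4, "yaw": 0}, {"x": 0, "y": 0, "z": -8, "yaw": 0}, {"x": 0, "y": 0, "z": -12, "yaw": 0}, {"x": 0, "y": 0, "z": -12, "yaw": 0}, {"x": 0, "y": 0, "z": -12, "yaw": 0}, {"x": 0, "y": 0, "z": -12, "yaw": 0}, {"x": 0, "y": 0, "z": -12, "yaw": 0}]'

```text
clock: 15.52
eef_pos: [0.471, 0.0812, 0.1827]
tool_rot: [0.707, 0.707, -0.001, -0.001]
ft_force: [-0.3, -0.1, -0.6]
grip_width: -0.0001
grasp_force: 0.0
```

```bash
python3 - <<'E'
from h import *
o=bot.get_obs(); print(o["clock"],o["eef_pos"],o["ft_force"]); print(bot.job_done())
E
```

```text
15.525 [0.47102167 0.0811893  0.18270988] [-0.2971567  -0.0557389  -0.64938302]
the job is handed in; nothing more can be done
None
```

I did the E-stop check and handed it in at 15.5 s: red button pressed in, latched hands-off, twisted clockwise until it sprang out, then the blue reset pressed in and let go; the hand-in returned no verdict.

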